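# Feel for the lid release of a photometer

### The arm

A 6-joint arm with a two-finger parallel gripper is mounted at the origin on the work surface. World frame = base frame: x ahead of the robot, y to its left, z up, the work surface at z = 0. Lengths are in m, angles in rad, forces in N, time in s.
With the tool pointing down it reaches from about 0.35 to 0.725 m from the base axis. Payload 6 kg.
Tool frame: the origin (TCP) lies at the very end of the fingers, on their centre line; the grasp point (between the pads) lies 19 mm behind it (arm.grasp_offset is the distance from the TCP to the grasp point, in m); z points along the fingers, y is the direction in which the jaws open and shut (so a half turn about z gives the same grasp; the last joint's range is limited). The gripper opens to 85 mm and grips with 20 to 120 N. Pads are 22 mm wide; open, the fingers measure 114 mm over their backs; the gripper's body (76 mm by 85 mm) begins 54 mm behind the grasp point. The pads swing forward as they close: fully open they stand 13 mm farther back than shut.
Start: joints at [1.491, 0.04, 0.085, 0, -1.615, -0.334], TCP at [0.241, 0.549, 0.231] pointing down, gripper open.
Joint ranges: [-2.56, 2.56], [-1.29, 2.01], [-1.08, 1.49], [-3.29, 1.98], [-2.81, -0.18], [-2.99, 2.99]. Speed limits (rad/s): [2.57, 2.57, 3.01, 3.14, 3.14, 3.14].

### API

Orientations are given as a unit quaternion [w, x, y, z].
In Python, from workcell import arm, imaging gives the robot as it stands.
- The arm moves only by the shell command python3 -m handwheel 'ROWS' [FORCE]. ROWS is JSON, a list of rows, each a list of 7 numbers: the shift along the tool's x, y, z in cm, then the turn, a rotation vector about the tool's x, y, z in degrees, then the gripper's target within -1 to 1 (fully open at 1, half-way at 0, shut at -1). In form: [[tx, ty, tz, rx, ry, rz, gripper], ...]. A call has 1 to 20 rows; each row shifts and turns the pose as measured when the row begins, along the tool's axes as they then stand; what a row does not reach is not made up. A row lasts 1/10 s, in which the tool goes at most 50 mm and 8.59 degrees, less where a joint would pass 70% of its speed; a pose out of reach is approached as far as the arm can. A call is refused whole if a number of a shift passes 5 or a number of a turn 8.59, either way. A call with a gripper value outside its range is refused whole. The fingers move at their own pace and stop on an object; FORCE is the grip in N (left out, the last holds). Time passes only in rows, so rows that do not move let the fingers close. It gives the time, the measured TCP pose, the force and the opening at its end, in the units of the state.
- arm.state(): the state, without advancing time (a new reading comes with each control period).
- imaging.get_image(name): name is "scene" or "top"; returns a dict with "img" (384x512x3 uint8, red, green, blue), "z_map" (384x512 float32, m along the optical axis (not along the pixel's ray), 0 where there is no reading), "fov_y" (degrees; the focal length in pixels is half the picture's height over the tangent of half this angle, whatever the lens; pixels are square), "cx", "cy" (the principal point, pixels), "pose" (4x4, takes a point from camera to world coordinates). Camera axes: x right, y down, z forward; pixel columns grow to the right and rows downward; lengths in m; the calibration is good to about 2 mm. A picture is of the moment at which its call begins.
- arm.close_job(): hands the job in, once; it reports no verdict.
The state is a dict: "t": time; "joints": joint angles; "dq": joint speeds; "joint_torque": joint torques, N m; "tool_pos": TCP position; "orientation": TCP orientation; "contact_force": force on the tool from outside, world axes, zero at the start; "torque": the same for the moment, N m; "opening": finger opening in m.
Only numpy, scipy, OpenCV 4.12 (cv2) and the standard library are available. Lean on these libraries where they do the work, as an engineer would, in place of code of your own. Each camera call takes 0.05 s, during which the arm holds its last target.

### The job

The photometer's sample lid is latched shut, and its catch is sunk in a notch somewhere along the grey front edge, just in front of the lid. Lightly sweep a fingertip along the top of that edge until it finds the notch, then press the catch inside it down until the lid springs free, and take the hand away so that the lid stands fully open. Use touch only: do not pry at the lid or force anything, and leave the bottle, beaker, cell box and tube rack where they stand.

Things in the scene. Friction and masses are not known exactly. Their poses are not given: they have to be found in the camera images.
- photometer: Bench photometer, fixed: light grey case 340 mm deep (x), 460 wide (y), 150 high. Origin: centre of its underside. x points from its front to its back, away from the robot; y to the left seen from the robot. Right shoulder (y -230 to -105 mm): sloping key panel, up to 182 mm high; left shoulder (y 105 to 230): flat. A pull knob sticks 32 mm out of the front at y 175, 50 mm up.
- edge_mid (a point): Middle of the top face of the grey front edge. Axes as the photometer's: x to the lid, y along the edge, z up. Between the shoulders the edge is 210 mm long (y -105 to 105 mm) and 46 wide (x -21 to 25), rigid, level, smooth, 146 mm above the bench; the shoulders at its ends stand 4 mm higher.
- edge_left (a point): Left end (y +105 mm) of the edge's top centre line, at the left shoulder; same axes. The notch varies each time: its centre lies within 55 mm of the edge's middle, so 25 mm or more of the edge is whole at each end. It is 50 mm long in y, open to the front, and as wide as the edge but for a 3 mm wall at the lid. In it lies the catch's tab, 46 mm long, 38 mm in x, its top 10 mm below the edge's top.
- catch (a joint): The catch, rad: 0 at rest, 0.17 pressed down to its stop. The tab tips about an axis along y, 41 mm behind the edge's centre line and 13 mm below its top: pressed at the centre line it sinks 4.1 mm per 0.1 rad, 7 mm at the stop. Spring: about 2.5 N at the centre line starts it, 7 N brings it to the stop. The lid is let go at about 0.09 to 0.11 rad. Left alone, the catch springs back.
- lid_front (a point): Middle of the lid's front face, 160 mm above the bench when shut; it moves with the lid. The shut lid covers the middle of the case: x -121 to 45 mm, y -103 to 103 mm of the photometer, its top 170 mm above the bench, its front face 26 mm behind the edge's centre line.
- lid (a joint): The lid's hinge, along y at the back of the lid, rad: 0 shut and latched, 1.3 fully open, leaning back. Once the catch lets go, a spring swings it up by itself in 1 to 2 s with 1 to 2 N at its front and holds it open; if it meets the hand it waits lightly against it and goes on when the hand has gone.
- sample_bottle: Bystander: capped sample jar, 52 mm across, 95 mm high, standing on the bench in front of the photometer on the left. Origin: centre of its underside.
- beaker: Bystander: small glass beaker, 60 mm across, 70 mm high, standing on the bench in front of the photometer on the right. Origin: centre of its underside.
- cell_box: Bystander: flat plastic box for glass cells, 50 x 60 x 30 mm high, standing on the photometer's left shoulder. Origin: centre of its underside.
- tube_rack: Bystander: wooden rack of eight stoppered glass tubes, 204 mm long (its x), 75 mm wide, 157 mm high, standing on the bench to the left of the photometer. Origin: centre of its underside.

How it is judged:
By the outcome, as a careful person would: the job done as asked, in the order asked, and still so for the second after the job is handed in, with the robot touching nothing.
It also fails if it takes over 64 s, if anything falls off the work surface, if the arm or the gripper's body presses on something with over 40 N, if the wrist force passes 120 N, or if a joint passes its speed limit or range.

## Working session

There is one attempt and no reset: what is moved stays moved. The work goes in short steps, Python scripts to look and compute and a shell command to move; the robot and the scene stay as the last step left them, time stands still between calls to the robot, and variables do not carry over. Pictures are saved under pics/ and viewed, and the job is handed in when it is done.

```bash
ls; mkdir -p pics
python3 - <<'E'
from workcell import arm, imaging
import cv2,numpy as np
s=arm.state(); print({k:np.round(v,4).tolist() for k,v in s.items()})
for n in("scene","top"):
    d=imaging.get_image(n); cv2.imwrite(f"pics/{n}0.png",d["img"][:,:,::-1]); np.savez(f"{n}0.npz",**d)
    print(n,d["fov_y"],d["cx"],d["cy"],np.round(d["pose"],3).tolist())
E
```

```text
pics
{'t': 0.0, 'joints': [1.4907, 0.0408, 0.0838, -0.0005, -1.6155, -0.3337], 'dq': [0.0014, 0.0001, -0.0004, 0.0001, 0.0009, -0.0006], 'joint_torque': [-0.0004, -36.8208, 34.7426, 6.9325, -0.0054, 0.0], 'tool_pos': [0.2411, 0.5491, 0.2303], 'orientation': [0.0009, 0.9787, -0.2054, -0.0001], 'contact_force': [0.3392, 0.3474, -0.2241], 'torque': [-0.0205, 0.0415, -0.0139], 'opening': 0.0853}
scene 43.65363827691331 248.3875485892173 191.44608188362756 [[-0.734, 0.534, -0.421, 1.039], [0.679, 0.572, -0.46, 0.649], [-0.005, -0.623, -0.782, 1.002], [0.0, 0.0, 0.0, 1.0]]
top 42.79903812383034 258.201191579802 196.19201999940486 [[-0.003, -0.988, 0.153, 0.349], [-1.0, 0.001, -0.015, 0.131], [0.015, -0.153, -0.988, 1.323], [0.0, 0.0, 0.0, 1.0]]
```

View pics/scene0.png

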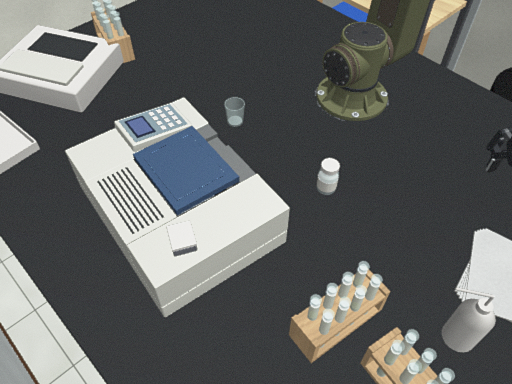

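View pics/top0.png

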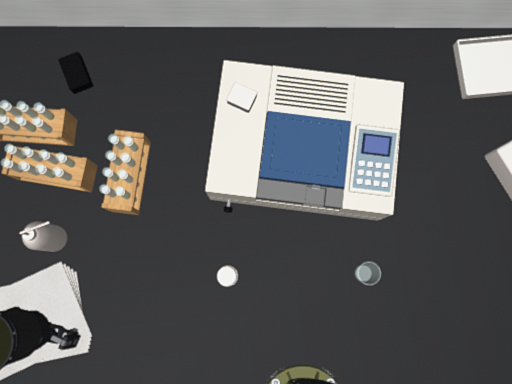

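The top view shows the case at about (210-400, 65-215), with the blue lid at (262-350, 113-188). The dark grey edge runs from about (258,190) to (343,198), with a squarish feature near (316,193). Next I'll measure the pose.

```bash
cat > h.py <<'E'
import numpy as np,cv2
from workcell import arm,imaging
def f(d): return 384/2/np.tan(np.radians(float(d["fov_y"]))/2)
def ray(d,u,v,z):
    F=f(d);P=d["pose"];r=P[:3,:3]@np.array([(u-d["cx"])/F,(v-d["cy"])/F,1]);return P[:3,3]+r*(z-P[2,3])/r[2]
def cloud(d):
    F=f(d);v,u=np.mgrid[:384,:512];Z=d["z_map"];c=np.stack([(u-d["cx"])/F*Z,(v-d["cy"])/F*Z,Z],-1)
    w=c@d["pose"][:3,:3].T+d["pose"][:3,3];w[Z==0]=np.nan;return w
def proj(d,p):
    P=d["pose"];c=P[:3,:3].T@(np.asarray(p)-P[:3,3]);return c[:2]/c[2]*f(d)+[d["cx"],d["cy"]]
E
python3 - <<'E'
from h import *
for n in("top","scene"):
    d=dict(np.load(n+"0.npz"));w=cloud(d);img=d["img"].astype(int)
    b=((img[...,2]>img[...,0]+40)&(img[...,0]<70)).astype(np.uint8)
    b=cv2.morphologyEx(b,cv2.MORPH_OPEN,np.ones((3,3)))
    N,l,s,c=cv2.connectedComponentsWithStats(b)
    for i in range(1,N):
        if s[i,4]<1000: continue
        ys,xs=np.where(l==i);z=np.nanmedian(w[ys,xs,2])
        p=np.array([ray(d,x,y,.170)[:2] for x,y in zip(xs,ys)],np.float32)
        print(n,s[i],z,cv2.minAreaRect(p), cv2.boxPoints(cv2.minAreaRect(p)).round(3).tolist())
    # bottle, beaker etc heights
    if n=="top":
        print("z case top", w[150,235], "edge",w[187,280],w[193,300],w[194,315],w[196,332])
        case=((w[...,2]>.140)&(w[...,2]<.162)).astype(np.uint8);N,l,s,c=cv2.connectedComponentsWithStats(case)
        i=1+np.argmax(s[1:,4]);q=w[l==i][:,:2].astype(np.float32);print(s[i],cv2.minAreaRect(q))
        for nm,u,v in(("bottle",228,276),("beaker",369,273),("rack",125,172),("knob",229,206)):
            print(nm,w[v,u])
        cv2.imwrite("pics/topz.png",cv2.resize(img[165:225,200:410].astype(np.uint8)[:,:,::-1],None,fx=3.8,fy=3.8,interpolation=cv2.INTER_CUBIC))
    else: cv2.imwrite("pics/scz.png",cv2.resize(img[90:230,150:300].astype(np.uint8)[:,:,::-1],None,fx=4,fy=4,interpolation=cv2.INTER_CUBIC))
E
```

```text
top [ 261  112   44   67 1698] 0.16962481079830494 ((0.6501712799072266, 0.05580161511898041), (0.09098748117685318, 0.1635807305574417), 82.8966064453125) [[0.5630000233650208, 0.020999999716877937], [0.7260000109672546, 0.0010000000474974513], [0.7369999885559082, 0.09099999815225601], [0.574999988079071, 0.11100000143051147]]
z case top [0.64607222 0.17022892 0.14720065] edge [0.5537883  0.0601744  0.14554967] [0.53847835 0.01181044 0.14818042] [ 0.536803   -0.02537138  0.14298336] [ 0.53145095 -0.06647873  0.14529665]
[  205    61   199   154 15248] ((0.683045506477356, -0.006610989570617676), (0.4611034393310547, 0.3419274091720581), 82.77057647705078)
bottle [0.33948076 0.18792587 0.09734751]
beaker [ 0.34533967 -0.1831379   0.00609329]
rack [0.58868595 0.43509709 0.1581675 ]
knob [0.51975953 0.18848788 0.05213984]
```

```bash
ls pics
```

```text
scene0.png
scz.png
top0.png
topz.png
```

View pics/topz.png

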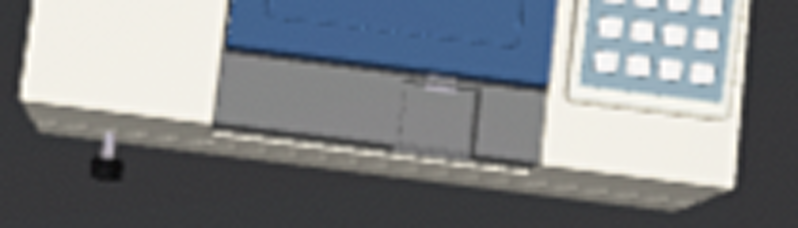

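Run:
```python
from h import *
d=dict(np.load("top0.npz"));w=cloud(d);img=d["img"].astype(int)
b=((img[...,2]>img[...,0]+25)).astype(np.uint8)
b[:105]=0;b[192:]=0;b[:,:255]=0;b[:,350:]=0
ys,xs=np.where(b);p=np.array([ray(d,x,y,.170)[:2] for x,y in zip(xs,ys)],np.float32)
r=cv2.minAreaRect(p);print(r)
a=np.radians(-7.2);R=np.array([[np.cos(a),-np.sin(a)],[np.sin(a),np.cos(a)]])
lc=np.array(r[0]);print("lid->origin",lc-R@[-.038,0],"edge_mid from lid",lc+R@[-.109,0])
o=np.array([.683,-.0066]);print("edge_mid from case",o+R@[-.147,0])
em=o+R@[-.147,0]
for n in("top","scene"):
  d=dict(np.load(n+"0.npz"));im=d["img"][:,:,::-1].copy();im=cv2.resize(im,None,fx=3,fy=3)
  for pt in([-.021,.105],[-.021,-.105],[.025,.105],[.025,-.105]):
    q=proj(d,[*(em+R@pt),.146]);cv2.circle(im,tuple(int(3*k+1) for k in q),3,(0,0,255),-1)
  x0,y0=(700,450) if n=="top" else (400,280)
  cv2.imwrite(f"pics/{n}chk.png",im[y0:y0+420,x0-150 if n=="top" else x0:][:, :700])
```

```text
((0.6434341073036194, -5.129724740982056e-05), (0.20492687821388245, 0.16814318299293518), 82.71163940429688)
lid->origin [ 0.68113447 -0.00481396] edge_mid from lid [0.5352936  0.01361003]
edge_mid from case [0.53715914 0.01182399]
```

View pics/topchk.png

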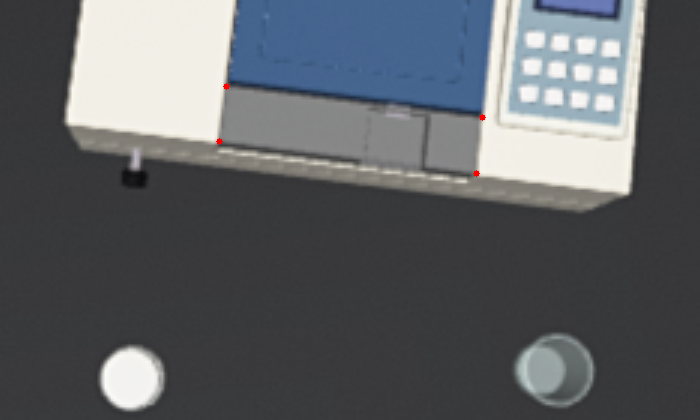

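View pics/scenechk.png

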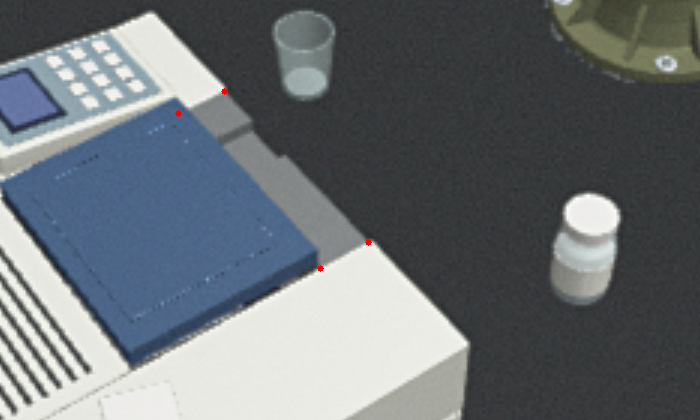

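Projecting the measured pose puts the edge corners on the image. Edge middle is about (0.536, 0.0125) and yaw about -7.2°. I'll add a helper that gives the remaining move in tool axes, then approach the left end of the edge with the fingers shut.

```bash
cat > go.py <<'E'
import sys
from h import *
from scipy.spatial.transform import Rotation as Ro
a=np.radians(-7.2);R=np.array([[np.cos(a),-np.sin(a)],[np.sin(a),np.cos(a)]]);em=np.array([.5362,.0125])
s=arm.state();q=s["orientation"];T=Ro.from_quat([q[1],q[2],q[3],q[0]])
p=np.array(s["tool_pos"]);e=R.T@(p[:2]-em)
print("t",round(s["t"],2),"edge xyz mm",np.round(1000*np.r_[e,p[2]-.146],1),"F",np.round(s["contact_force"],2),"Tq",np.round(s["torque"],2),"open",round(s["opening"],4))
X=np.column_stack([np.r_[R[:,0],0],-np.r_[R[:,1],0],[0,0,-1]])
if len(sys.argv)>1:
    g=np.array([float(v)/1000 for v in sys.argv[1:4]]);w=np.r_[em+R@g[:2],.146+g[2]]
    print("tool shift cm",np.round(100*T.inv().apply(w-p),2),"turn deg",np.round((T.inv()*Ro.from_matrix(X)).as_rotvec(degrees=True),2))
E
python3 go.py 0 80 84
```

```text
t 0.1 edge xyz mm [-360.1  495.4   84.4] F [-0.04  0.08 -0.23] Tq [-0.02  0.01 -0.02] open 0.0857
tool shift cm [46.33 29.6   0.09] turn deg [ 9.000e-02  1.000e-02 -1.651e+01]
```

```bash
python3 -m handwheel '[[1.5,1,0,0,0,0,-1],[3,1.9,0,0,0,0,-1],[3,1.9,0,0,0,0,-1],[3,1.9,0,0,0,0,-1],[3,1.9,0,0,0,0,-1],[3,1.9,0,0,0,0,-1],[3,1.9,0,0,0,0,-1],[3,1.9,0,0,0,0,-1],[3,1.9,0,0,0,0,-1],[3,1.9,0,0,0,0,-1],[3,1.9,0,0,0,0,-1],[3,1.9,0,0,0,0,-1],[3,1.9,0,0,0,0,-1],[2,1.3,0,0,0,0,-1],[0,0,0,0,0,0,-1]]' 20; python3 go.py 0 80 30
```

```text
t: 1.6
tool_pos: [0.5093, 0.1346, 0.2266]
orientation: [0.005, 0.979, -0.205, -0.001]
contact_force: [0.0, 0.1, -1.2]
opening: -0.0002
t 1.6 edge xyz mm [-42.  117.8  80.6] F [ 0.02  0.09 -1.2 ] Tq [-0.01  0.04 -0.02] open -0.0002
tool shift cm [5.1  2.38 5.08] turn deg [  0.53   0.12 -16.5 ]
```

```bash
python3 -m handwheel '[[1.2,0.6,0,0,0,0,-1],[1.2,0.6,0,0,0,0,-1],[1.2,0.6,0,0,0,0,-1],[1.2,0.5,0,0,0,0,-1],[0,0,1,0,0,-6,-1],[0,0,1,0,0,-6,-1],[0,0,1,0,0,-4,-1],[0,0,1,0,0,-1,-1],[0,0,0,0,0,0,-1],[0,0,0,0,0,0,-1]]'; python3 go.py -2 80 10
```

```text
t: 2.6
tool_pos: [0.5464, 0.0891, 0.1844]
orientation: [0.004, 0.998, -0.055, -0.003]
contact_force: [0.8, 0.9, 1.0]
opening: 0.0001
t 2.6 edge xyz mm [ 0.5 77.3 38.4] F [0.75 0.88 1.04] Tq [ 0.04 -0.02  0.04] open 0.0001
tool shift cm [-0.23 -0.3   2.84] turn deg [0.52 0.27 0.92]
```

```bash
python3 -m handwheel '[[-0.1,-0.1,0.6,0.25,0.1,0.5,-1],[-0.1,-0.1,0.6,0.25,0.1,0.4,-1],[0,0,0.6,0,0,0,-1],[0,0,0.5,0,0,0,-1],[0,0,0.3,0,0,0,-1],[0,0,0,0,0,0,-1],[0,0,0,0,0,0,-1]]'; python3 go.py -2 80 0;python3 - <<'E'
from h import *
d=imaging.get_image("scene");cv2.imwrite("pics/s1.png",cv2.resize(d["img"][80:230,120:320,::-1],None,fx=4,fy=4))
E
```

```text
t: 3.3
tool_pos: [0.5448, 0.0917, 0.1573]
orientation: [-0.001, 0.998, -0.064, 0.0]
contact_force: [-0.8, 0.2, -0.5]
opening: -0.0002
t 3.3 edge xyz mm [-1.4 79.7 11.3] F [-0.85  0.17 -0.48] Tq [-0.02 -0.05 -0.03] open -0.0002
tool shift cm [-0.06 -0.03  1.13] turn deg [-0.07 -0.03 -0.18]
```

View pics/s1.png

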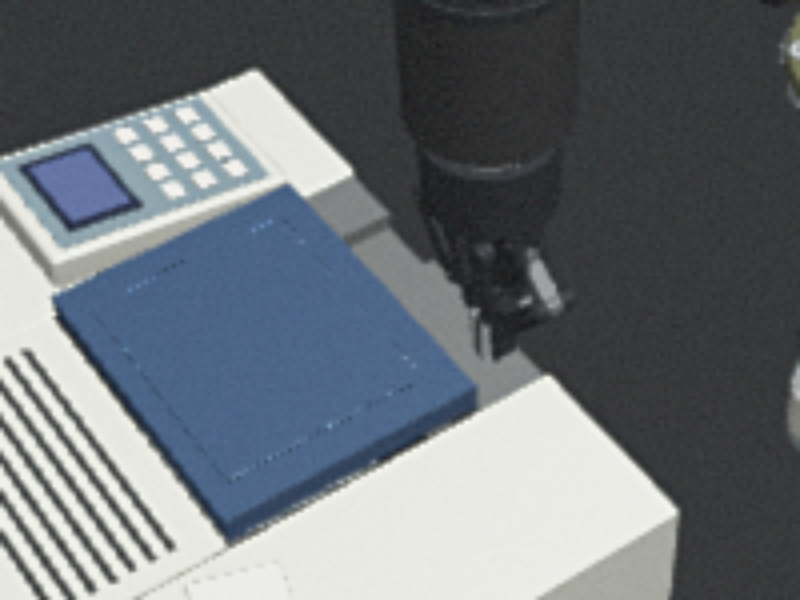

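The shut fingertips are just above the left end of the grey edge, at about (490,350) in the crop, and clear of the lid. The robot-to-photometer estimate matches this. Next I'll lower slowly to contact.

```bash
python3 -m handwheel '[[0,0,0.3,0,0,0,-1],[0,0,0.3,0,0,0,-1],[0,0,0.2,0,0,0,-1],[0,0,0.1,0,0,0,-1],[0,0,0,0,0,0,-1],[0,0,0,0,0,0,-1]]'; python3 go.py -2 80 0;python3 -m handwheel '[[0,0,0.05,0,0,0,-1],[0,0,0.05,0,0,0,-1]]'; python3 go.py -2 80 0
```

```text
t: 3.95
tool_pos: [0.545, 0.0918, 0.148]
orientation: [-0.001, 0.998, -0.064, 0.001]
contact_force: [-0.4, 0.8, 0.7]
opening: -0.0002
t 3.95 edge xyz mm [-1.2 79.8  2. ] F [-0.44  0.75  0.66] Tq [0.02 0.04 0.01] open -0.0002
tool shift cm [-0.08 -0.02  0.2 ] turn deg [-0.09 -0.07 -0.18]
t: 4.15
tool_pos: [0.5451, 0.0918, 0.1471]
orientation: [-0.001, 0.998, -0.064, 0.001]
contact_force: [0.2, 0.1, 0.8]
opening: -0.0
t 4.15 edge xyz mm [-1.1 79.8  1.1] F [0.15 0.07 0.83] Tq [ 0.01 -0.08  0.05] open -0.0
tool shift cm [-0.09 -0.02  0.11] turn deg [-0.1  -0.08 -0.18]
```

```bash
python3 -m handwheel '[[0,0,0.05,0,0,0,-1],[0,0,0.05,0,0,0,-1]]'; python3 go.py;python3 -m handwheel '[[0,0,0.03,0,0,0,-1],[0,0,0.03,0,0,0,-1]]'; python3 go.py
```

```text
t: 4.35
tool_pos: [0.5452, 0.0918, 0.1462]
orientation: [-0.001, 0.998, -0.064, 0.001]
contact_force: [-0.8, 0.1, 3.6]
opening: 0.0001
t 4.35 edge xyz mm [-1.  79.8  0.2] F [-0.78  0.1   3.55] Tq [0.08 0.32 0.02] open 0.0001
t: 4.55
tool_pos: [0.5452, 0.0918, 0.1462]
orientation: [-0.001, 0.998, -0.064, 0.001]
contact_force: [-1.6, -0.5, 2.1]
opening: 0.0
t 4.55 edge xyz mm [-1.  79.8  0.2] F [-1.55 -0.48  2.11] Tq [ 0.06  0.46 -0.  ] open 0.0
```

Contact is at z ≈ +0.2 mm with about 2–3.5 N. A push of 0.03 cm per row holds light contact, so I'll sweep toward -y that way.

```bash
python3 -m handwheel '[[0,0.2,0.03,0,0,0,-1],[0,0.3,0.03,0,0,0,-1],[0,0.3,0.03,0,0,0,-1],[0,0.3,0.03,0,0,0,-1]]' >/dev/null; python3 go.py -2 0 0;python3 -m handwheel '[[0,0.3,0.03,0,0,0,-1],[0,0.3,0.03,0,0,0,-1],[0,0.3,0.03,0,0,0,-1],[0,0.3,0.03,0,0,0,-1]]'>/dev/null; python3 go.py -2 0 0
```

```text
t 4.95 edge xyz mm [-0.1 69.4  0.2] F [-0.43  1.43  3.29] Tq [ 0.58 -0.01 -0.01] open 0.0002
tool shift cm [-0.18  6.94 -0.01] turn deg [-0.26 -0.31 -0.11]
t 5.35 edge xyz mm [ 0.7 56.9  0.2] F [0.55 2.36 3.93] Tq [ 0.9  -0.04 -0.03] open -0.0
tool shift cm [-0.26  5.69 -0.02] turn deg [-0.37 -0.47 -0.1 ]
```

```bash
python3 -m handwheel '[[-0.05,0.3,0.03,-0.1,-0.1,0,-1],[-0.05,0.3,0.03,-0.1,-0.1,0,-1],[-0.05,0.3,0.03,-0.1,-0.1,0,-1],[-0.05,0.3,0.03,-0.1,-0.1,0,-1]]' >/dev/null; python3 go.py -2 0 0;python3 -m handwheel '[[-0.04,0.3,0.03,0,0,0,-1],[-0.04,0.3,0.03,0,0,0,-1],[-0.04,0.3,0.03,0,0,0,-1],[-0.04,0.3,0.03,0,0,0,-1]]'>/dev/null; python3 go.py -2 0 0
```

```text
t 5.75 edge xyz mm [-0.6 44.4  0.2] F [0.45 3.68 4.98] Tq [ 1.02 -0.26  0.02] open -0.0001
tool shift cm [-0.13  4.44  0.01] turn deg [-0.03 -0.21 -0.09]
t 6.15 edge xyz mm [-1.6 32.1  0.2] F [1.39 3.65 5.39] Tq [ 1.08 -0.23  0.  ] open -0.0
tool shift cm [-0.04  3.21  0.01] turn deg [-0.09 -0.34 -0.05]
```

```bash
python3 -m handwheel '[[-0.03,0.3,0.01,0,-0.1,0,-1],[-0.03,0.3,0.02,0,-0.1,0,-1],[-0.03,0.3,0.02,0,-0.1,0,-1],[-0.03,0.3,0.02,0,-0.1,0,-1]]' >/dev/null; python3 go.py -2 0 0;python3 -m handwheel '[[-0.03,0.3,0.02,0,0,0,-1],[-0.03,0.3,0.02,0,0,0,-1],[-0.03,0.3,0.02,0,0,0,-1],[-0.03,0.3,0.02,0,0,0,-1]]'>/dev/null; python3 go.py -2 0 0
```

```text
t 6.55 edge xyz mm [-2.5 19.7  0.2] F [0.07 4.11 4.75] Tq [ 1.29 -0.28  0.01] open -0.0
tool shift cm [0.05 1.97 0.01] turn deg [-0.16  0.   -0.01]
t 6.95 edge xyz mm [-3.2  7.9  0.1] F [0.08 3.45 5.14] Tq [ 1.29 -0.25  0.01] open 0.0002
tool shift cm [0.12 0.79 0.01] turn deg [-0.28 -0.08  0.03]
```

```bash
python3 -m handwheel '[[0.02,0.3,0.01,-0.1,0,0,-1],[0.02,0.3,0.02,-0.1,0,0,-1],[0.02,0.3,0.02,-0.1,0,0,-1],[0,0.3,0.02,0,0,0,-1]]' >/dev/null; python3 go.py -2 0 0;python3 -m handwheel '[[0,0.3,0.02,0,0,0,-1],[0,0.3,0.02,0,0,0,-1],[0,0.3,0.02,0,0,0,-1]]'>/dev/null; python3 go.py -2 0 0
```

```text
t 7.35 edge xyz mm [-2.5 -4.   0.2] F [-0.7   2.66  6.11] Tq [ 1.28 -0.13 -0.02] open 0.0001
tool shift cm [ 0.05 -0.4   0.02] turn deg [-0.08 -0.12  0.07]
t 7.65 edge xyz mm [ -2.3 -13.    0.1] F [-0.46  3.66  5.61] Tq [ 1.29 -0.17  0.05] open 0.0002
tool shift cm [ 0.03 -1.3   0.02] turn deg [-0.15 -0.15  0.11]
```

```bash
python3 -m handwheel '[[0,0.2,0.0,0,0,0,-1],[0,0.2,0.02,0,0,0,-1],[0,0.2,0.02,0,0,0,-1]]' >/dev/null; python3 go.py -2 0 0;python3 -m handwheel '[[0,0.2,0.02,0,0,0,-1],[0,0.2,0.02,0,0,0,-1]]'>/dev/null; python3 go.py -2 0 0;python3 -m handwheel '[[0,0.2,0.02,0,0,0,-1],[0,0.2,0.02,0,0,0,-1]]'>/dev/null; python3 go.py -2 0 0
```

```text
t 7.95 edge xyz mm [ -2.3 -19.3  -0.1] F [-0.4  -0.2   1.36] Tq [-0.08 -0.01  0.01] open 0.0
tool shift cm [ 0.04 -1.93 -0.01] turn deg [-0.19 -0.15  0.12]
t 8.15 edge xyz mm [ -3.8 -24.8  -2.8] F [-0.08 -0.87 -0.01] Tq [0.05 0.   0.  ] open 0.0001
tool shift cm [ 0.18 -2.48 -0.28] turn deg [-0.04  0.15  0.08]
t 8.35 edge xyz mm [ -4.9 -30.1  -5. ] F [-0.15 -0.68  0.88] Tq [ 0.01 -0.07  0.04] open 0.0003
tool shift cm [ 0.28 -3.01 -0.51] turn deg [0.07 0.36 0.04]
```

The fingertip dropped into the notch near y ≈ -20, matching the feature seen in the image (centre about -36). I'll centre in the notch, then press.

```bash
python3 -m handwheel '[[0.2,0.1,0,0,0,0,-1],[0.2,0.1,0,0,0.2,0,-1],[0,0,0.05,0,0.1,0,-1],[0,0,0,0,0,0,-1]]' >/dev/null; python3 go.py -2 -35 -10
```

```text
t 8.75 edge xyz mm [ -0.8 -32.9  -6.4] F [ 0.08 -0.3   0.53] Tq [ 0.02  0.01 -0.06] open -0.0002
tool shift cm [-0.12  0.21  0.36] turn deg [ 0.11  0.13 -0.  ]
```

```bash
python3 -m handwheel '[[-0.1,0.1,0.1,0,0,0,-1],[0,0,0.1,0,0,0,-1],[0,0,0.05,0,0,0,-1]]' >/dev/null; python3 go.py -2 -35 -10; python3 -m handwheel '[[0,0,0.1,0,0,0,-1],[0,0,0.1,0,0,0,-1]]' >/dev/null; python3 go.py -2 -35 -14; python3 -m handwheel '[[0,0,0.1,0,0,0,-1],[0,0,0.1,0,0,0,-1]]' >/dev/null; python3 go.py -2 -35 -15
```

```text
t 9.05 edge xyz mm [ -1.9 -33.8  -9. ] F [-0.32  0.23  0.12] Tq [ 0.04  0.04 -0.01] open 0.0
tool shift cm [-0.01  0.12  0.11] turn deg [0.1  0.11 0.01]
t 9.25 edge xyz mm [ -1.9 -33.8 -10.4] F [-1.89  0.78  3.63] Tq [ 0.18  0.79 -0.  ] open 0.0002
tool shift cm [-0.01  0.12  0.36] turn deg [0.11 0.08 0.03]
t 9.45 edge xyz mm [ -1.9 -33.8 -11.5] F [-2.98  1.05  3.85] Tq [ 0.26  0.91 -0.02] open 0.0003
tool shift cm [-0.01  0.12  0.35] turn deg [0.11 0.05 0.05]
```

```bash
python3 -m handwheel '[[0,0,0.15,0,0,0,-1],[0,0,0.15,0,0,0,-1]]' >/dev/null; python3 go.py; python3 -m handwheel '[[0,0,0.15,0,0,0,-1],[0,0,0.15,0,0,0,-1]]' >/dev/null; python3 go.py -2 -35 -15
```

```text
t 9.65 edge xyz mm [ -1.9 -33.8 -13.7] F [-3.56  0.62  5.76] Tq [0.32 1.1  0.02] open -0.0
t 9.85 edge xyz mm [ -1.8 -33.8 -15.7] F [-4.2   1.7   6.69] Tq [ 0.41  1.3  -0.05] open 0.0002
tool shift cm [-0.02  0.12 -0.07] turn deg [ 0.11 -0.04  0.07]
```

```bash
python3 -m handwheel '[[0,0,0.02,0,0,0,-1],[0,0,0.02,0,0,0,-1]]' >/dev/null; python3 go.py
python3 - <<'E'
from h import *
d=imaging.get_image("scene");cv2.imwrite("pics/s2.png",cv2.resize(d["img"][80:230,120:320,::-1],None,fx=4,fy=4))
E
```

```text
t 10.05 edge xyz mm [ -1.8 -33.8 -15.2] F [-5.1   1.12  6.01] Tq [ 0.41  1.4  -0.01] open -0.0003
```

View pics/s2.png

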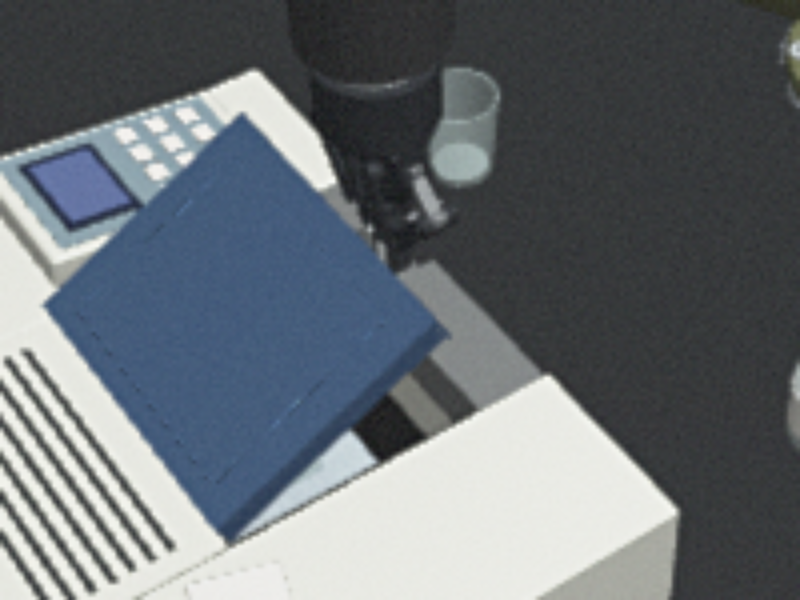

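The latch has let go: the lid's front edge is up, at about (440,330), and the catch is under the finger. I'll back off, first straight up out of the notch, then forward toward the robot.

```bash
python3 -m handwheel '[[0,0,-0.2,0,0,0,-1],[0,0,-0.5,0,0,0,-1],[0,0,-0.5,0,0,0,-1],[-0.3,0,-0.6,0,0,0,-1],[-0.6,0,-0.6,0,0,0,-1],[-1,0,-0.4,0,0,0,-1],[-1.5,0,-0.3,0,0,0,-1],[-1.5,0,-0.3,0,0,0,-1],[-1.5,0,-0.3,0,0,0,-1],[-1.5,0,-0.3,0,0,0,-1],[-1.5,0,-0.3,0,0,0,-1],[-1.5,0,-0.5,0,0,0,-1],[-1,0,-0.5,0,0,0,-1],[0,0,0,0,0,0,-1],[0,0,0,0,0,0,-1],[0,0,0,0,0,0,-1],[0,0,0,0,0,0,-1],[0,0,0,0,0,0,-1],[0,0,0,0,0,0,-1],[0,0,0,0,0,0,-1]]'; python3 -m handwheel '[[0,0,0,0,0,0,-1],[0,0,0,0,0,0,-1],[0,0,0,0,0,0,-1],[0,0,0,0,0,0,-1],[0,0,0,0,0,0,-1],[0,0,0,0,0,0,-1],[0,0,0,0,0,0,-1],[0,0,0,0,0,0,-1]]' >/dev/null; python3 go.py
python3 - <<'E'
from h import *
for n in("scene","top"):
    d=imaging.get_image(n);cv2.imwrite(f"pics/{n}3.png",d["img"][:,:,::-1])
    a=np.load(n+"0.npz")
    w=cloud(d); 
    if n=="scene":
        im=d["img"].astype(int);m=(im[...,2]>im[...,0]+25);m[:80]=0;m[215:]=0;m[:,:120]=0;m[:,250:]=0
        p=w[m];p=p[np.isfinite(p[:,2])&(p[:,2]>.155)];c=p.mean(0);n_=np.linalg.svd(p-c,full_matrices=False)[2][2];print("lid plane normal",n_,"tilt rad",np.arccos(abs(n_[2])),"zmax",np.percentile(p[:,2],98))
E
```

```text
t: 12.1
tool_pos: [0.4024, -0.0055, 0.1849]
orientation: [-0.0, 0.998, -0.062, 0.001]
contact_force: [0.1, 0.6, 0.9]
opening: 0.0002
t 12.9 edge xyz mm [-130.4  -34.7   38.7] F [-0.95 -0.2   0.7 ] Tq [-0.02  0.05  0.04] open 0.0
lid plane normal [ 0.919081   -0.3542842   0.17254803] tilt rad 1.3973804071754403 zmax 0.3127531470037827
```

View pics/scene3.png

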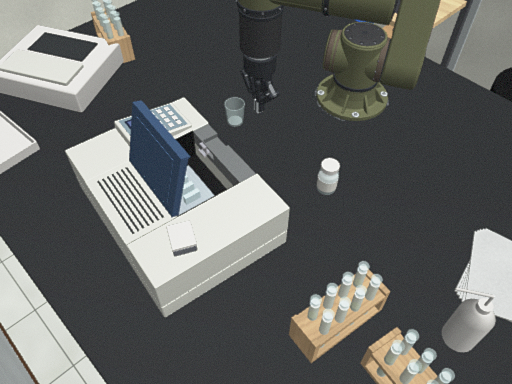

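View pics/top3.png

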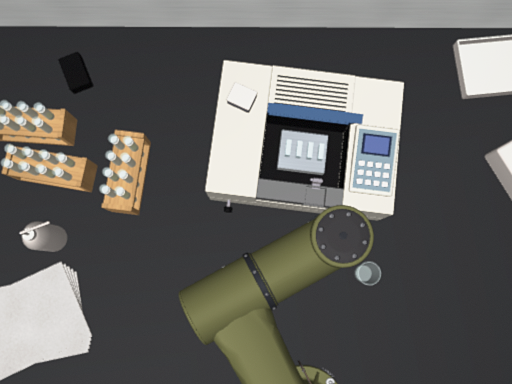

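The lid stands upright at (155,155) in the scene view and as a thin strip at (315,113) in the top view. The hand is clear, and the beaker, bottle, cell box and rack are where they were. I'll do one last steadiness check, then hand in.

```bash
python3 -m handwheel '[[0,0,0,0,0,0,-1],[0,0,0,0,0,0,-1],[0,0,0,0,0,0,-1],[0,0,0,0,0,0,-1],[0,0,0,0,0,0,-1],[0,0,0,0,0,0,-1]]' >/dev/null
python3 - <<'E'
from h import *
a=cv2.imread("pics/scene3.png")[:,:,::-1].astype(int);d=imaging.get_image("scene");b=d["img"].astype(int)
print("mean diff vs previous, lid region",abs(a-b)[100:215,120:250].mean(),"elsewhere",abs(a-b)[250:,:].mean())
o=np.load("scene0.npz")["img"].astype(int)
for n,(x0,y0,x1,y1) in dict(bottle=(315,155,345,198),beaker=(222,95,245,126),box=(160,215,200,255),rack=(288,260,392,358)).items():
    print(n,abs(o-b)[y0:y1,x0:x1].mean().round(2))
print(arm.close_job())
E
```

```text
mean diff vs previous, lid region 2.6580602006688965 elsewhere 2.779258006840796
bottle 2.63
beaker 2.61
box 2.18
rack 2.71
the job is handed in; nothing more can be done
None
```

The lid is open and the job is handed in, at about 13.6 s of the 64 s allowed.

- **Sweep:** I ran the shut fingertips lightly along the grey edge from the left end, pressing with about 2–6 N. The fingertip dropped into the notch at about y -20 mm. I had already seen the notch in the camera picture, at about y -37 mm, and the drop agreed with that.
- **Press:** I pressed the catch about 5.5 mm down with about 7 N, and the lid sprang free. I then lifted the hand out and drew it back about 130 mm.
- **Lid:** In the last pictures it stands open and is not moving, with its top at about 0.31 m. That fits 1.3 rad. A rough plane fit gave 1.40 rad, which is past the stop; I put that down to the lid's side faces getting into the fit.
- **Bystanders:** The bottle, beaker, cell box and rack show no change beyond camera noise compared with the first picture. The hand touches nothing.

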